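# Refit the fan head on its spring-grip base and switch it on

### The job

Take the fan head by the handle on its top out of the cardboard packing block, and slide its stem down into the square holder on the fan's base, grille facing the switch end, pressing it past the spring plunger until the collar is felt to bear firmly on the steel ring at the holder's top. Feel your way and do not force it: never bear down on the ring with more than about 35 newtons. Then let go and flip the toggle switch over to on, leaving the other things where they are.

Things in the scene. Friction and masses are not known exactly. Their poses are not given: they have to be found in the camera images.
- fan: Loose white fan head, 226 mm tall, about 0.35 kg, upright in the packing block at the start, collar on the block. Origin: centre of its stem's foot; z up the stem, the grille faces -x. Stem: 18 mm diameter, 48 mm long below the collar, foot tapering over 5 mm to 10 mm. Collar: 36 mm diameter, z=48 to 54 mm. Round cage 112 mm across, 40 mm deep (x), centre z=130 mm, top z=186 mm.
- handle (a point): Middle of the flat-sided handle on top of the fan head, on the stem's axis 207 mm above its foot. The handle is 16 mm thick (fan's x), 46 mm wide (fan's y), z=186 to 226 mm; pinched across its thickness at this height, fingertips stay clear of the cage.
- grille (a point): Point 30 mm in front (-x of the fan head) of the cage's centre, 130 mm above the stem's foot; shows which way the fan faces.
- block: Fixed brown cardboard packing block 90 x 90 x 60 mm with an upright round hole 23 mm in diameter through its middle, where the fan head stands at the start. Origin: centre of its underside, on the hole's axis.
- base: Fixed white fan base. Origin: on the work surface under the bore's axis; z up, -x towards the switch end. Plate 25 mm thick, 110 mm wide (y), from x=-110 to +70 mm. On it a square holder 44 x 44 mm, top at z=80 mm, ring included, with an upright round bore 20.5 mm in diameter, 55 mm deep. Stem home: collar on the ring, stem's foot at z=32 mm.
- mouth (a point): Centre of the bore's mouth at the top of the holder, 80 mm above the work surface.
- plunger (a joint): Outward travel (m) of the steel spring plunger whose ball stands into the bore from the base's +y side, 25 mm below the mouth. 0 = sprung in (ball 5.25 mm inside the wall); 1.5 to 4 mm with the stem alongside. Spring 9 N at 0, 12 N at 2 mm. Sliding past it takes about 5 to 15 N downward push beyond its weight, so the fan head does not sink home by its own weight.
- switch (a joint): Angle of the toggle lever on the switch end of the base, rad: 0 to 0.2 = off, leaning to the base's -y; grows as it swings to the base's +y; 1.0 = end stop, fully on. It stays where it is left.
- switch_tip (a point): Centre of the 26 mm ball on the tip of the toggle lever, 45 mm above the lever's pivot. The pivot's axis is level, along the base's x, 85 mm from the bore's axis towards -x and 47 mm above the work surface; the lever swings 0.5 rad either side of upright. Its housing is 50 mm (x) by 70 mm (y), top 50 mm above the work surface.
- tub1: Bystander: lower of two clear stacked tubs, 140 x 220 x 70 mm each; origin under its centre.
- tub2: Bystander: upper clear tub; origin under its centre.
- hairbrush: Bystander: wooden hairbrush, 215 mm long, bristles down, about 28 mm high; origin under its middle.
- keys: Bystander: flat steel key ring with two keys, about 75 mm long, 4 mm thick; origin at the ring's centre.
- incense: Bystander: small white ceramic incense holder, 60 mm across, 30 mm high; origin under its centre.
- jar: Bystander: grey cream jar, 60 mm across, 60 mm high; origin under its centre.
- mug: Bystander: mug, 80 mm across, 90 mm high; origin under its centre.
- seat: Flat steel seat ring on top of the holder, fixed to the base: 42 mm outside, 23 mm inside, 3 mm thick, its top 80 mm above the work surface. Origin: centre of its underside. The bore just below it is chamfered 2 mm. The fan head's collar comes to bear on it.
Not all that is in view belongs to the job. Of the things that look like the fan, the smaller one is meant.

How it is judged:
On the way, in this order (a step that is already met when the one before it is completed fails the run):
1. the fan head is lifted clear of the packing block (z of fan in the frame of block above 0.065 m), for 0.1 s.
2. the stem is pressed home past the plunger, collar within 1.5 mm of the seat ring and bearing on it with more than 6 N (horizontal distance between fan and base below 0.0035 m and z of fan in the frame of base below 0.0335 m and angle between fan's own z axis and vertical below 0.06 rad and value of joint plunger above 0.001 m and contact force between fan and seat above 6 N), for 0.2 s.
3. the switch is flipped on with the fan head home and let go (horizontal distance between fan and base below 0.0035 m and z of fan in the frame of base below 0.0335 m and angle between fan's own z axis and vertical below 0.06 rad and value of joint switch above 0.8 rad and contact force between the fingers and fan below 0.2 N), for 0.1 s.
At the end, for the whole second after the job is handed in: The fan head stands in the base: stem on the bore's axis within 3.5 mm, collar within 1.5 mm of the seat ring, upright within 0.06 rad, grille towards the switch end within about 25 degrees, held by the plunger (pushed out more than 1 mm), at rest; the switch is past 0.8 rad (horizontal distance between fan and base below 0.0035 m and z of fan in the frame of base below 0.0335 m and angle between fan's own z axis and vertical below 0.06 rad and x of grille in the frame of base below -0.02 m and y of grille in the frame of base between -0.013 and 0.013 m and value of joint plunger above 0.001 m and value of joint switch above 0.8 rad and linear speed of fan below 0.02 m/s); the robot touches nothing.
It fails at once if the fan head is forced against the seat ring with more than 35 N (contact force between fan and seat above 35 N).
It fails at once if the fan head is tipped over (more than 0.5 rad) (angle between fan's own z axis and vertical above 0.5 rad).
It fails at once if a bystander is moved more than 15 mm (distance of any of tub1, tub2, hairbrush, keys, incense, jar, mug from where it was at the start of the episode above 0.015 m).
It also fails if it takes over 70 s, if anything falls off the work surface, if the arm or the gripper's body presses on something with over 40 N, if the wrist force passes 120 N, or if a joint passes its speed limit or range.

### The arm

A 6-joint arm with a two-finger parallel gripper is mounted at the origin on the work surface. World frame = base frame: x ahead of the robot, y to its left, z up, the work surface at z = 0. Lengths are in m, angles in rad, forces in N, time in s.
With the tool pointing down it reaches from about 0.425 to 0.95 m from the base axis. Payload 3.5 kg.
Tool frame: the origin (TCP) lies on the centre line of the jaws, within the pads' length; the fingertips stand ahead of it and the grasp point (between the pads) lies 11 mm behind it (tips_ahead is the z of the fingertips in the tool frame, in m); z points along the fingers, y is the direction in which the jaws open and shut (so a half turn about z gives the same grasp; the last joint's range is limited). The gripper opens to 85 mm and grips with 20 to 120 N. Pads are 22 mm wide; open, the fingers measure 114 mm over their backs; the gripper's body (76 mm by 85 mm) begins 54 mm behind the grasp point. The pads swing forward as they close: fully open they stand 13 mm farther back than shut.
Start: joints at [-1.298, 0.286, 1.577, -0, 1.279, -0.15], TCP at [0.277, -0.616, 0.239] pointing down, gripper open.
Joint ranges: [-2.77, 2.77], [-0.9, 2.22], [0.21, 2.48], [-1.53, 4.67], [0.24, 2.81], [-2.84, 2.84]. Speed limits (rad/s): [2.79, 2.79, 3.14, 3.14, 3.14, 3.14].

### API

Orientations are given as a unit quaternion [x, y, z, w].
In Python, from plant import * gives the robot as it stands. The module is installed in compiled form; this text tells all that it offers.
- The arm moves only by the tool move_arm, never from a script. Its arguments are lists of equal length, an entry for each row: "linear": the shift along the world's x, y, z in m, a list of three; "twist": the turn, a rotation vector about the world's x, y, z in degrees, a list of three. A call has 1 to 20 rows; each row shifts and turns the pose as measured when the row begins; what a row does not reach is not made up. A row lasts 1/12 s, in which the tool goes at most 41.7 mm and 7.16 degrees, less where a joint would pass 70% of its speed; a pose out of reach is approached as far as the arm can. A call is refused whole if a number of a shift passes 0.0417 or a number of a turn 7.16, either way. A call with a gripper value outside its range is refused whole. "grip" is the opening, from 0 (shut) to 1 (fully open), set as the call begins (left out, the last holds). The fingers move at their own pace and stop on an object; "force" is the grip in N (left out, the last holds). Time passes only in rows, so rows that do not move let the fingers close. It gives the time, the measured TCP pose, the force and the opening at its end, in the units of the state.
- get_state(): the state, without advancing time (a new reading comes with each control period).
- read_camera(name): name is "scene" or "top"; returns a dict with "img" (420x560x3 uint8, blue, green, red), "depth" (420x560 float32, m along the optical axis (not along the pixel's ray), 0 where there is no reading), "fx", "fy", "cx", "cy" (pixels), "dist" ([k1, k2, p1, p2, k3] as OpenCV has them; the pictures are not rectified), "rvec" (rotation vector, rad) and "tvec" (3), from world to camera coordinates, as OpenCV has them. Camera axes: x right, y down, z forward; pixel columns grow to the right and rows downward; lengths in m; the calibration is good to about 2 mm. A picture is of the moment at which its call begins.
- sign_off(): hands the job in, once; it reports no verdict.
The state is a dict: "time": time; "qpos": joint angles; "dq": joint speeds; "joint_efforts": joint torques, N m; "eef_pos": TCP position; "tcp_rot": TCP orientation; "contact_force": force on the tool from outside, world axes, zero at the start; "wrist_torque": the same for the moment, N m; "opening": opening from 0.0 (shut) to 1.0 (fully open).
Only numpy, scipy, OpenCV 4.12 (cv2) and the standard library are available. Lean on these libraries where they do the work, as an engineer would, in place of code of your own. Each camera call takes 0.05 s, during which the arm holds its last target.

## Working session

There is one attempt and no reset: what is moved stays moved. The work goes in short steps, Python scripts to look and compute and a tool call to move; the robot and the scene stay as the last step left them, time stands still between calls to the robot, and variables do not carry over. Pictures are saved under pics/ and viewed, and the job is handed in when it is done.

Besides the shell and the picture viewer there is one more tool, called as a command line: name --argument value ..., lists and objects as JSON in quotes. move_arm: Moves the arm, as the interface text tells. Its arguments: {"type":"object","properties":{"linear":{"type":"array","items":{"type":"array","items":{"type":"number"}}},"twist":{"type":"array","items":{"type":"array","items":{"type":"number"}}},"grip":{"type":"number"},"force":{"type":"number"}},"required":["linear","twist"]}

```bash
mkdir -p pics; cat > h.py <<'E'
from plant import *
import numpy as np, cv2
def cam(n):
    c=read_camera(n); c['K']=np.array([[c['fx'],0,c['cx']],[0,c['fy'],c['cy']],[0,0,1]]); c['d']=np.array(c['dist'])
    c['R']=cv2.Rodrigues(np.array(c['rvec'],float))[0]; c['t']=np.array(c['tvec'],float).ravel(); return c
def cloud(c):
    h,w=c['depth'].shape; u,v=np.meshgrid(np.arange(w),np.arange(h))
    p=cv2.undistortPoints(np.stack([u,v],-1).reshape(-1,1,2).astype(np.float64),c['K'],c['d']).reshape(h,w,2)
    z=c['depth'][...,None]; P=np.concatenate([p*z,z],-1)
    W=(P-c['t'])@c['R']; W[c['depth']==0]=np.nan; return W
def ray(c,u,v,z):
    p=cv2.undistortPoints(np.array([[[u,v]]],float),c['K'],c['d'])[0,0]
    o=-c['R'].T@c['t']; d=c['R'].T@np.array([p[0],p[1],1]); return o+d*(z-o[2])/d[2]
def proj(c,P): return cv2.projectPoints(np.array(P,float).reshape(-1,1,3),np.array(c['rvec'],float),c['t'],c['K'],c['d'])[0].reshape(-1,2)
E
python3 - <<'E'
from h import *
for n in("scene","top"):
    c=cam(n); cv2.imwrite(f'pics/{n}0.png',c['img']); print(n,-c['R'].T@c['t'],c['R'][2])
print(get_state())
E
```

```text
scene [1.11501105 0.89225021 0.99566895] [-0.39028739 -0.65733766 -0.64465724]
top [0.39370221 0.00245308 1.19993716] [ 0.18806688 -0.01078223 -0.98209704]
{'time': 0.1, 'qpos': array([-1.29800808e+00,  2.87109911e-01,  1.57802250e+00,  1.83213553e-06,
        1.27862201e+00, -1.50029304e-01]), 'dq': array([ 0.00030685, -0.00164864, -0.00118893, -0.00244642,  0.00099165,
       -0.00018932]), 'joint_efforts': array([ 1.13703300e-03, -4.07294261e+01, -2.93699634e+01, -1.01872504e-04,
        3.42228042e-03,  1.00122168e-05]), 'eef_pos': array([ 0.27682558, -0.61498981,  0.23806799]), 'tcp_rot': array([ 9.77735755e-01,  2.09837139e-01, -6.54268612e-05, -1.07889792e-03]), 'contact_force': array([-0.83081755,  0.21357587,  0.11858854]), 'wrist_torque': array([-0.02164823,  0.01824798,  0.0462483 ]), 'opening': 1.0038607053827984}
```

View pics/scene0.png

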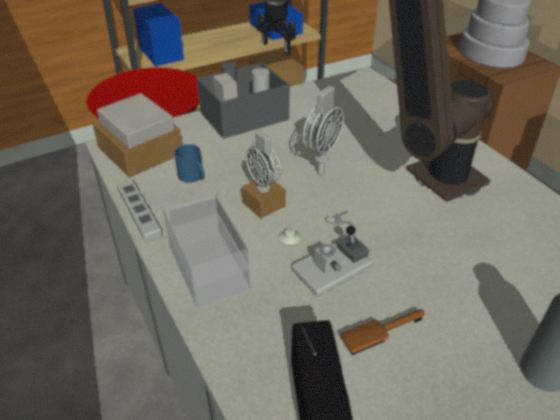

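View pics/top0.png

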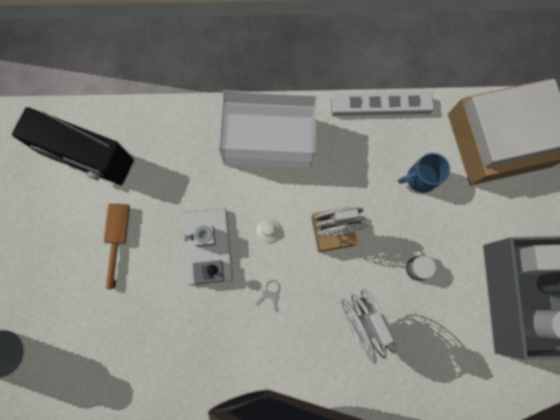

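Fan candidates: the smaller fan standing in the brown block (scene 263,165; top 340,222), and the larger one free-standing on the table (scene 325,130; top 368,325). I take the smaller one, in the block. I'll check it with crops and take measurements.

```bash
python3 - <<'E'
from h import *
s=cam("scene"); t=cam("top"); np.savez('c0.npz',sd=cloud(s),td=cloud(t))
cr=lambda im,x0,y0,x1,y1,k:cv2.resize(im[y0:y1,x0:x1],None,fx=k,fy=k,interpolation=cv2.INTER_CUBIC)
a=cr(s['img'],220,120,310,220,4); b=cr(s['img'],280,210,380,300,4)
cv2.imwrite('pics/c1.png',np.hstack([cv2.resize(a,(400,444)),cv2.resize(b,(400,444))]))
a=cr(t['img'],290,185,390,265,4); b=cr(t['img'],165,195,265,295,4)
cv2.imwrite('pics/c2.png',np.hstack([cv2.resize(a,(400,320)),b[:320]])) 
cv2.imwrite('pics/c3.png',cv2.resize(t['img'][195:295,170:300],None,fx=6,fy=6,interpolation=cv2.INTER_CUBIC))
T=cloud(t)
for n,(u,v) in dict(keys=(272,288),inc=(267,230),hb=(117,222),mug=(430,172),jar=(422,267),base=(190,225),tub=(268,130),big=(375,330),blockT=(322,240)).items(): print(n,np.round(T[v,u],3))
S=cloud(s)
for n,(u,v) in dict(handle=(263,140),cage=(262,165),block=(262,192),base=(310,272),holder=(325,250),ball=(351,230)).items(): print(n,np.round(S[v,u],3))
E
```

```text
keys [ 0.435 -0.005 -0.001]
inc [0.573 0.003 0.031]
hb [0.602 0.368 0.026]
mug [ 0.715 -0.414  0.006]
jar [ 0.472 -0.357  0.059]
base [0.591 0.191 0.022]
tub [ 0.812 -0.005  0.075]
big [ 0.344 -0.192  0.277]
blockT [ 0.541 -0.126  0.062]
handle [ 0.575 -0.142  0.233]
cage [ 0.583 -0.135  0.16 ]
block [ 0.579 -0.145  0.059]
base [0.605 0.153 0.026]
holder [0.558 0.143 0.07 ]
ball [0.48  0.139 0.099]
```

View pics/c1.png

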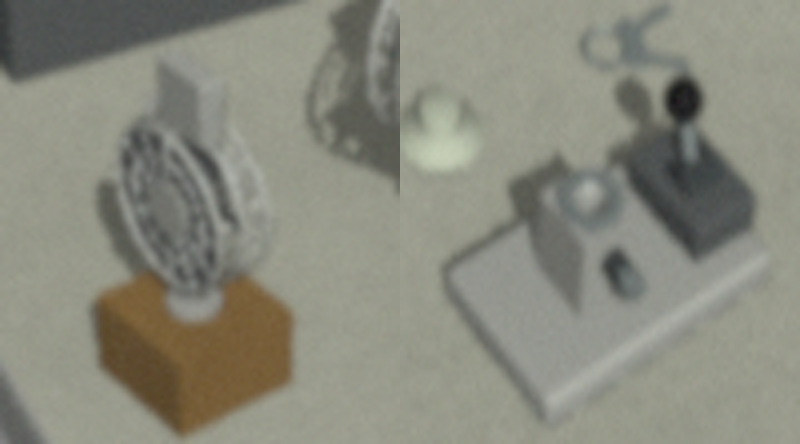

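View pics/c2.png

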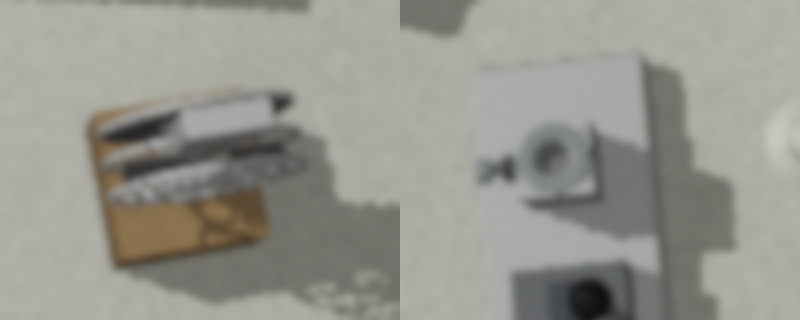

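View pics/c3.png

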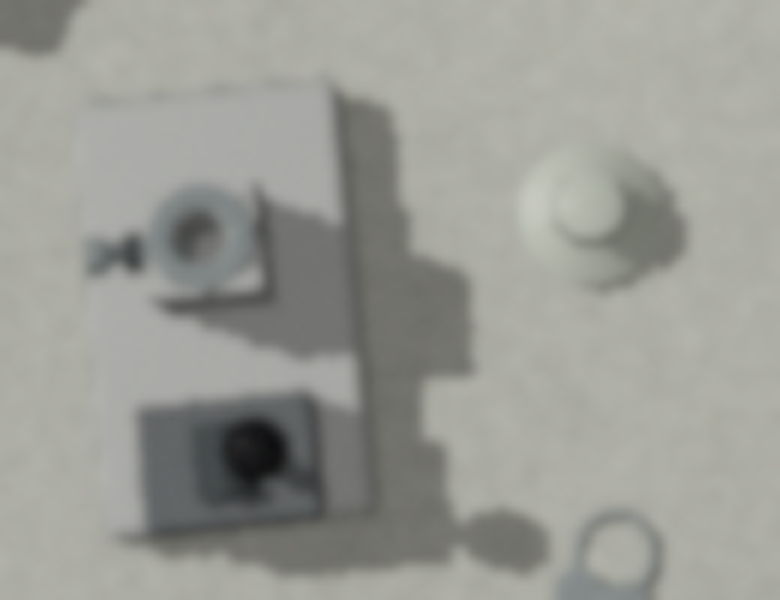

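```bash
python3 - <<'E'
from h import *
s=cam("scene"); t=cam("top")
cr=lambda im,x0,y0,x1,y1,k:cv2.resize(im[y0:y1,x0:x1],None,fx=k,fy=k,interpolation=cv2.INTER_LANCZOS4)
cv2.imwrite('pics/d1.png',cr(s['img'],235,125,305,200,8)); cv2.imwrite('pics/d2.png',cr(s['img'],295,80,355,185,5))
cv2.imwrite('pics/d3.png',cr(t['img'],300,195,380,260,9))
S=cloud(s);T=cloud(t)
def rect(W,lo,hi,box):
    m=(W[...,2]>lo)&(W[...,2]<hi)&(W[...,0]>box[0])&(W[...,0]<box[1])&(W[...,1]>box[2])&(W[...,1]<box[3])
    return W[m]
fb=(0.48,0.68,-0.24,-0.05)
for n,W in(('S',S),('T',T)):
    P=rect(W,0.225,0.245,fb); print(n,'handle top',len(P),P.mean(0),cv2.minAreaRect(P[:,:2].astype(np.float32)))
    P=rect(W,0.055,0.066,fb); print('block',len(P),cv2.minAreaRect(P[:,:2].astype(np.float32)),P.mean(0))
bb=(0.36,0.72,0.05,0.28)
for n,W in(('S',S),('T',T)):
    P=rect(W,0.018,0.032,bb); print(n,'plate',len(P),cv2.minAreaRect(P[:,:2].astype(np.float32)))
    P=rect(W,0.074,0.086,(0.53,0.66,0.1,0.22)); print('holder',len(P),P.mean(0),cv2.minAreaRect(P[:,:2].astype(np.float32)))
    P=rect(W,0.075,0.12,(0.42,0.53,0.1,0.22)); print('ball',len(P),P.mean(0))
np.savez('fan.npz',S=rect(S,0.06,0.25,fb),T=rect(T,0.06,0.25,fb))
E
```

```text
S handle top 115 [ 0.57177962 -0.15145679  0.23450428] ((0.5706969499588013, -0.15450625121593475), (0.01999620534479618, 0.05062335729598999), 10.572890281677246)
block 514 ((0.5683030486106873, -0.15657690167427063), (0.09663481265306473, 0.09680131822824478), 7.886425971984863) [ 0.57529304 -0.14578628  0.06148252]
T handle top 198 [ 0.56955243 -0.15755969  0.23541394] ((0.5705357789993286, -0.15827341377735138), (0.01641475036740303, 0.04595721885561943), 7.9412102699279785)
block 546 ((0.5709856748580933, -0.15877000987529755), (0.09040412306785583, 0.09078466892242432), 8.512970924377441) [ 0.55062787 -0.15655649  0.05846408]
S plate 1455 ((0.5390626192092896, 0.15217936038970947), (0.18304331600666046, 0.1153409332036972), 5.3842291831970215)
holder 244 [0.56017231 0.15586371 0.07929671] ((0.5587348937988281, 0.1540401577949524), (0.04647570475935936, 0.046432286500930786), 3.128880500793457)
ball 95 [0.47830906 0.13534744 0.09473579]
T plate 2137 ((0.5405024290084839, 0.14990685880184174), (0.1797771453857422, 0.11016317456960678), 4.5655436515808105)
holder 253 [0.56002908 0.15149311 0.07783399] ((0.560579776763916, 0.1515120267868042), (0.04440278187394142, 0.044053513556718826), 4.8679094314575195)
ball 103 [0.47668556 0.12838396 0.09618424]
```

View pics/d1.png

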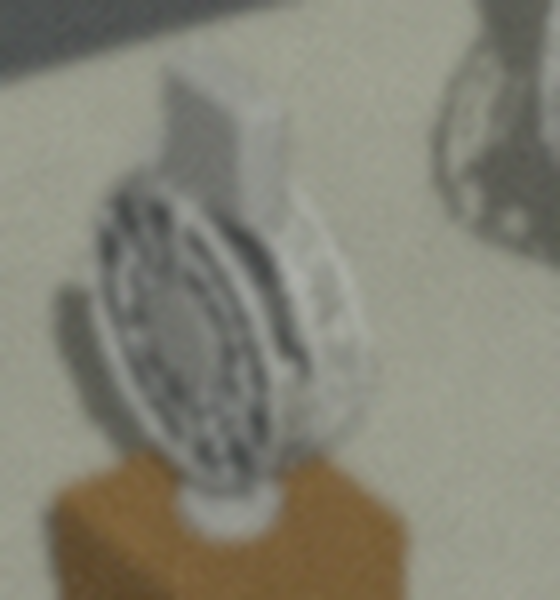

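View pics/d2.png

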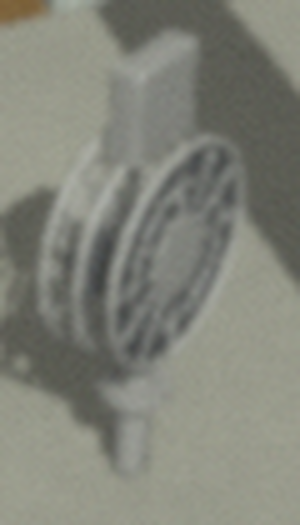

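View pics/d3.png

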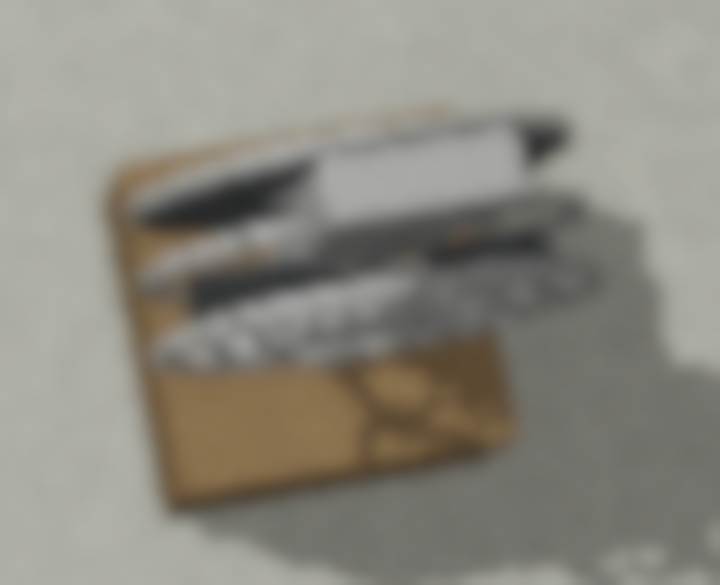

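```bash
python3 - <<'E'
from h import *
f=np.load('fan.npz'); a=np.deg2rad(8.0); ux=np.array([np.cos(a),np.sin(a)])
uy=np.array([-ux[1],ux[0]]); o=np.array([.5707,-.1582])
for k in'ST':
    P=f[k]; x=(P[:,:2]-o)@ux; y=(P[:,:2]-o)@uy
    for lo,hi in((.11,.14),(.14,.17),(.17,.198),(.2,.225)):
        m=(P[:,2]>lo)&(P[:,2]<hi); print(k,lo,np.histogram(x[m],np.arange(-.05,.051,.005))[0], x[m].min() if m.any() else 0,x[m].max() if m.any() else 0)
E
```

```text
S 0.11 [  0   0   0   0   0  13  23   5   2   9   3   1  49 124   6   0   0   0
   0   0] -0.022461402738289126 0.02254796630555002
S 0.14 [  0   0   0   0   0  16  50  13   8  22   3   0  55 155  10   0   0   0
   0   0] -0.02274227704650566 0.021731871223386243
S 0.17 [  0   0   0   0   0   7  39   5  10  25  14  11  22 102   3   0   0   0
   0   0] -0.02204409744068384 0.02086437483817949
S 0.2 [ 0  0  0  0  0  0  0  0  6 14 22 70  0  2  0  0  0  0  0  0] -0.007135183646371846 0.01912003313970806
T 0.11 [ 0  0  0  0  0 11 55  3 14 50  4  0 16 20  0  0  0  0  0  0] -0.021449621072557865 0.015973857051090258
T 0.14 [ 0  0  0  0  0 15 87  7 47 59  8  1 24 42  0  0  0  0  0  0] -0.02136617770905325 0.019878154304661534
T 0.17 [  0   0   0   0   0  13  91   4  13  23  16   0  15 106   1   0   0   0
   0   0] -0.020720037576562014 0.020015791317162936
T 0.2 [ 0  0  0  0  0  0  0  0 39  6  3  2  0  0  0  0  0  0  0  0] -0.008684543920934672 0.007138809553181566
```

move_arm --linear '[[0, 0, 0.04], [0, 0, 0.04], [0, 0, 0.04], [0.018, 0.028, 0], [0.018, 0.028, 0], [0.018, 0.028, 0], [0.018, 0.028, 0], [0.018, 0.028, 0], [0.018, 0.028, 0], [0.018, 0.028, 0], [0.018, 0.028, 0], [0.018, 0.028, 0], [0.018, 0.028, 0], [0.018, 0.028, 0], [0.018, 0.028, 0], [0.018, 0.028, 0], [0.018, 0.028, 0], [0.018, 0.028, 0], [0.018, 0.028, 0]]' --twist '[[0, 0, 0], [0, 0, 0], [0, 0, 0], [0, 0, 4.6], [0, 0, 4.6], [0, 0, 4.6], [0, 0, 4.6], [0, 0, 4.6], [0, 0, 4.6], [0, 0, 4.6], [0, 0, 4.6], [0, 0, 4.6], [0, 0, 4.6], [0, 0, 4.6], [0, 0, 4.6], [0, 0, 4.6], [0, 0, 4.6], [0, 0, 4.6], [0, 0, 4.6]]' --grip 1

```text
time: 1.88
eef_pos: [0.5684, -0.1477, 0.3627]
tcp_rot: [0.638, 0.77, -0.002, 0.002]
contact_force: [-0.2, -0.1, -0.5]
opening: 0.997
```

move_arm --linear '[[0.002, -0.01, 0], [0, 0, -0.03], [0, 0, -0.03], [0, 0, -0.03]]' --twist '[[0, 0, -2.4], [0, 0, 0], [0, 0, 0], [0, 0, 0]]'

```text
time: 2.22
eef_pos: [0.5779, -0.1505, 0.2811]
tcp_rot: [0.649, 0.761, 0.002, 0.012]
contact_force: [1.0, -0.2, 0.4]
opening: 0.998
```

```bash
python3 - <<'E'
from h import *
s=cam("scene"); t=cam("top"); st=get_state(); print(st['eef_pos'],st['qpos'],st['contact_force'],st['tcp_rot'])
cr=lambda im,x0,y0,x1,y1,k:cv2.resize(im[y0:y1,x0:x1],None,fx=k,fy=k,interpolation=cv2.INTER_LANCZOS4)
cv2.imwrite('pics/e1.png',np.hstack([cr(s['img'],215,70,315,200,4),cr(t['img'],290,160,390,290,4)]))
E
```

```text
[ 0.57422354 -0.14927297  0.27400128] [-4.24546749e-01  7.84700261e-02  1.75151824e+00 -1.69359942e-03
  1.30368898e+00 -5.82649530e-01] [ 0.0806402   0.10812782 -1.60919718] [6.48886074e-01 7.60874846e-01 3.15176700e-04 4.02896038e-03]
```

View pics/e1.png

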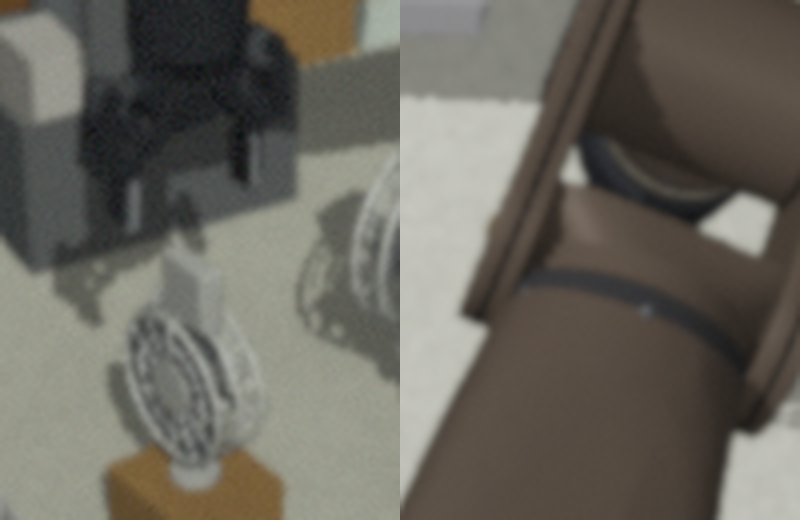

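move_arm --linear '[[-0.004, -0.009, 0], [0, 0, 0]]' --twist '[[0, 0, -0.8], [0, 0, 0]]'

```text
time: 2.48
eef_pos: [0.57, -0.1589, 0.2751]
tcp_rot: [0.654, 0.756, 0.0, 0.004]
contact_force: [-0.2, -0.2, -0.5]
opening: 0.998
```

move_arm --linear '[[0, 0.0005, -0.022], [0, 0, -0.022], [0, 0, -0.02], [0, 0, 0], [0, 0, 0]]' --twist '[[0, 0, 0], [0, 0, 0], [0, 0, 0], [0, 0, 0], [0, 0, 0]]'

```text
time: 2.9
eef_pos: [0.575, -0.1641, 0.2242]
tcp_rot: [0.656, 0.754, 0.003, 0.015]
contact_force: [-0.2, 0.7, -0.0]
opening: 1.0
```

```bash
cat >> h.py <<'E'
from scipy.spatial.transform import Rotation as Ro
def need(pos,yyaw):
    """shift (m) and twist (deg) to the tool-down pose with jaw axis at yyaw deg"""
    st=get_state(); a=np.deg2rad((yyaw+90)/2); q=Ro.from_quat([np.cos(a),np.sin(a),0,0])
    r=Ro.from_quat(st['tcp_rot']); d=(q*r.inv()).as_rotvec(degrees=True)
    print('t',round(st['time'],2),'pos',np.round(st['eef_pos'],4),'shift',np.round(np.array(pos)-st['eef_pos'],4),'twist',np.round(d,2),'F',np.round(st['contact_force'],1),'M',np.round(st['wrist_torque'],2),'q6',round(st['qpos'][5],3),'open',round(st['opening'],3))
E
python3 -c "
from h import *
need([.5705,-.158,.208],8.2); print(get_state()['qpos'],get_state()['dq'])"
```

```text
t 2.9 pos [ 0.575  -0.1641  0.2242] shift [-0.0045  0.0061 -0.0162] twist [0.86 1.53 0.24] F [-0.2  0.7 -0. ] M [0.01 0.03 0.  ] q6 -0.585 open 1.0
[-0.4468187   0.11556733  1.80391755 -0.00213588  1.1915185  -0.58498504] [-0.01191353  0.00130052  0.0071466  -0.00062801  0.0078102  -0.0002998 ]
```

move_arm --linear '[[-0.0045, 0.006, 0], [0, 0, 0]]' --twist '[[0.9, 1.5, 0.2], [0, 0, 0]]'

```text
time: 3.07
eef_pos: [0.5718, -0.1595, 0.2291]
tcp_rot: [0.655, 0.755, 0.001, 0.002]
contact_force: [0.0, 0.3, 0.4]
opening: 1.001
```

```bash
python3 -c "
from h import *
need([.5705,-.158,.208],8.2)"
```

```text
t 3.07 pos [ 0.5718 -0.1595  0.2291] shift [-0.0013  0.0015 -0.0211] twist [0.08 0.3  0.11] F [0.  0.3 0.4] M [-0.    0.01  0.04] q6 -0.585 open 1.001
```

move_arm --linear '[[-0.001, 0.001, -0.007], [0, 0, -0.007], [0, 0, -0.007], [0, 0, 0], [0, 0, 0]]' --twist '[[0, 0.3, 0], [0, 0.2, 0], [0, 0.2, 0], [0, 0, 0], [0, 0, 0]]'

```text
time: 3.48
eef_pos: [0.5738, -0.1605, 0.213]
tcp_rot: [0.656, 0.755, -0.002, 0.004]
contact_force: [0.9, 0.5, 0.6]
opening: 0.998
```

```bash
python3 -c "
from h import *
need([.5705,-.158,.208],8.2)"
```

```text
t 3.48 pos [ 0.5738 -0.1605  0.213 ] shift [-0.0033  0.0025 -0.005 ] twist [0.42 0.19 0.15] F [0.9 0.5 0.6] M [-0.04 -0.01  0.06] q6 -0.579 open 0.998
```

move_arm --linear '[[-0.004, 0.003, -0.005], [0, 0, 0], [0, 0, 0]]' --twist '[[0.4, 0.2, 0.1], [0, 0, 0], [0, 0, 0]]'

```text
time: 3.73
eef_pos: [0.5692, -0.1571, 0.2068]
tcp_rot: [0.655, 0.756, -0.0, -0.001]
contact_force: [0.6, -0.6, 1.6]
opening: 1.001
```

```bash
python3 - <<'E'
from h import *
need([.5705,-.158,.208],8.2)
s=cam("scene"); 
cr=lambda im,x0,y0,x1,y1,k:cv2.resize(im[y0:y1,x0:x1],None,fx=k,fy=k,interpolation=cv2.INTER_LANCZOS4)
cv2.imwrite('pics/e2.png',cr(s['img'],215,80,315,200,5))
E
```

```text
t 3.73 pos [ 0.5692 -0.1571  0.2068] shift [ 0.0013 -0.0009  0.0012] twist [-0.05 -0.09  0.04] F [ 0.6 -0.6  1.6] M [-0.06  0.02 -0.01] q6 -0.584 open 1.001
```

View pics/e2.png

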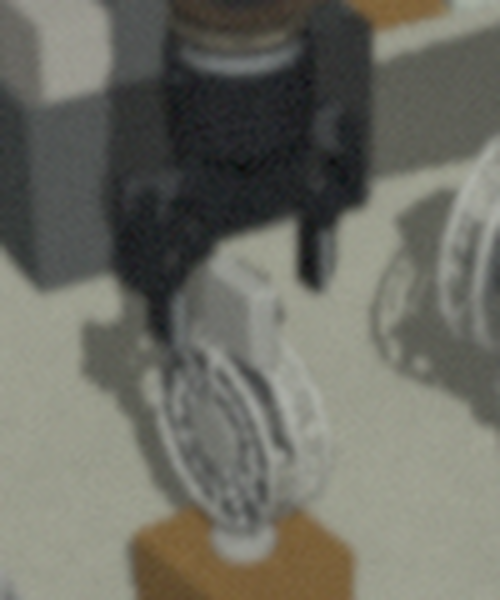

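The fingers straddle the handle: pads at about (165,320) and (315,265) in the crop, handle at (235,310). Closing.

move_arm --linear '[[0.001, -0.001, 0.001], [0, 0, 0], [0, 0, 0], [0, 0, 0], [0, 0, 0], [0, 0, 0], [0, 0, 0], [0, 0, 0], [0, 0, 0], [0, 0, 0]]' --twist '[[0, 0, 0], [0, 0, 0], [0, 0, 0], [0, 0, 0], [0, 0, 0], [0, 0, 0], [0, 0, 0], [0, 0, 0], [0, 0, 0], [0, 0, 0]]' --grip 0 --force 70

```text
time: 4.62
eef_pos: [0.5705, -0.1583, 0.2084]
tcp_rot: [0.655, 0.756, -0.0, -0.0]
contact_force: [-0.0, -0.2, -0.4]
opening: 0.177
```

```bash
python3 -c "
from h import *
need([.5705,-.158,.208],8.2)"
```

```text
t 4.62 pos [ 0.5705 -0.1583  0.2084] shift [-0.      0.0003 -0.0004] twist [-0.03 -0.04  0.04] F [-0.  -0.2 -0.4] M [-0.03  0.02 -0.02] q6 -0.585 open 0.177
```

move_arm --linear '[[0, 0, 0.01], [0, 0, 0.02], [0, 0, 0.02], [0, 0, 0.02], [0, 0, 0.02], [0, 0, 0.02], [0, 0, 0], [0, 0, 0]]' --twist '[[0, 0, 0], [0, 0, 0], [0, 0, 0], [0, 0, 0], [0, 0, 0], [0, 0, 0], [0, 0, 0], [0, 0, 0]]'

```text
time: 5.28
eef_pos: [0.5684, -0.1573, 0.3187]
tcp_rot: [0.655, 0.756, -0.0, -0.003]
contact_force: [-0.4, -0.2, -4.4]
opening: 0.179
```

```bash
python3 - <<'E'
from h import *
need([.57,-.158,.32],8.2)
s=cam("scene"); 
cr=lambda im,x0,y0,x1,y1,k:cv2.resize(im[y0:y1,x0:x1],None,fx=k,fy=k,interpolation=cv2.INTER_LANCZOS4)
cv2.imwrite('pics/e3.png',cr(s['img'],215,40,315,200,3.7))
E
```

```text
t 5.28 pos [ 0.5684 -0.1573  0.3187] shift [ 0.0016 -0.0007  0.0013] twist [-0.17 -0.28  0.05] F [-0.4 -0.2 -4.4] M [-0.01  0.06  0.01] q6 -0.584 open 0.179
```

View pics/e3.png

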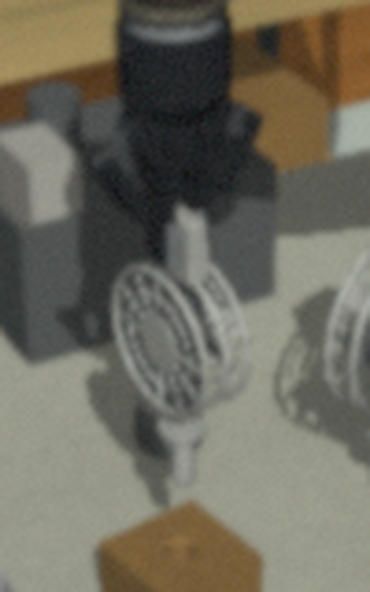

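move_arm --linear '[[0, 0, 0], [0, 0, 0], [0, 0, 0], [0, 0, 0], [0, 0, 0], [0, 0, 0], [0, 0, 0], [0, 0, 0], [0, 0, 0], [0, 0, 0], [0, 0, 0], [0, 0, 0], [0, 0, 0], [0, 0, 0], [0, 0, 0]]' --twist '[[0, 0, -7], [0, 0, -7], [0, 0, -7], [0, 0, -7], [0, 0, -7], [0, 0, -7], [0, 0, -7], [0, 0, -7], [0, 0, -7], [0, 0, -7], [0, 0, -7], [0, 0, -7], [0, 0, -7], [0, 0, -7], [0, 0, 0]]'

```text
time: 6.58
eef_pos: [0.5569, -0.1521, 0.2832]
tcp_rot: [0.999, -0.021, -0.009, -0.023]
contact_force: [-0.1, -0.4, -1.6]
opening: 0.178
```

```bash
python3 - <<'E'
from h import *
need([.57,-.158,.32],-90)
s=cam("scene"); t=cam('top')
cr=lambda im,x0,y0,x1,y1,k:cv2.resize(im[y0:y1,x0:x1],None,fx=k,fy=k,interpolation=cv2.INTER_LANCZOS4)
cv2.imwrite('pics/e4.png',cr(s['img'],225,80,305,180,6))
W=cloud(s); P=W.reshape(-1,3); st=get_state(); r=Ro.from_quat(st['tcp_rot']); L=r.inv().apply(P-st['eef_pos'])
m=(abs(L[:,1])<.06)&(abs(L[:,0])<.04)&(abs(L[:,2]-.08)<.05)&(P[:,2]>.11)
print(m.sum()); print(np.histogram(L[m,1],np.arange(-.05,.051,.005)))
E
```

```text
t 6.58 pos [ 0.5569 -0.1521  0.2832] shift [ 0.0131 -0.0059  0.0368] twist [-2.65 -1.05  2.38] F [-0.1 -0.4 -1.6] M [-0.05 -0.01 -0.01] q6 1.148 open 0.178
812
(array([  0,   0,   0,   0,  12, 192, 164,  57,  84,  61,  14,  15, 124,
        88,   1,   0,   0,   0,   0,   0]), array([-5.00000000e-02, -4.50000000e-02, -4.00000000e-02, -3.50000000e-02,
       -3.00000000e-02, -2.50000000e-02, -2.00000000e-02, -1.50000000e-02,
       -1.00000000e-02, -5.00000000e-03, -2.77555756e-17,  5.00000000e-03,
        1.00000000e-02,  1.50000000e-02,  2.00000000e-02,  2.50000000e-02,
        3.00000000e-02,  3.50000000e-02,  4.00000000e-02,  4.50000000e-02,
        5.00000000e-02]))
```

View pics/e4.png

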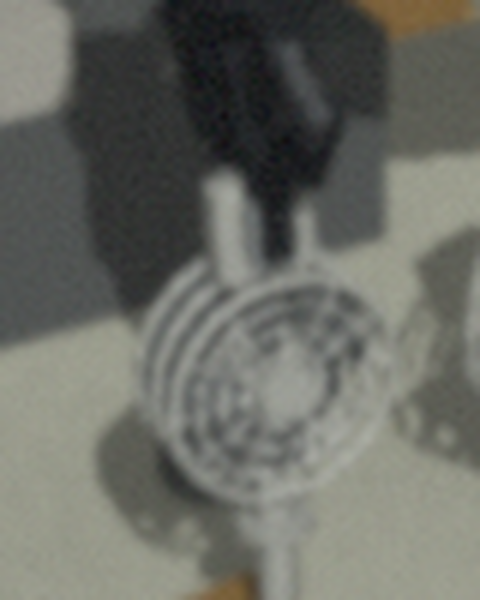

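move_arm --linear '[[0.006, -0.003, 0.02], [0.006, -0.003, 0.02], [0, 0, 0.003], [0, 0, 0.003], [0, 0, 0.003], [0, 0, 0.003], [0, 0, 0.003], [0, 0, 0.003], [0, 0, 0.003], [0, 0, 0.003], [0, 0, 0.003], [0, 0, 0.003], [0, 0, 0.003], [0, 0, 0.003], [0, 0, 0.003], [0, 0, 0.003], [0, 0, 0.003], [0, 0, 0.003], [0, 0, 0.003], [0, 0, 0]]' --twist '[[-1.3, -0.5, 5], [-1.3, -0.5, 7], [0, 0, 7], [0, 0, 7], [0, 0, 7], [0, 0, 7], [0, 0, 7], [0, 0, 7], [0, 0, 7], [0, 0, 7], [0, 0, 7], [0, 0, 7], [0, 0, 7], [0, 0, 7], [0, 0, 7], [0, 0, 7], [0, 0, 7], [0, 0, 7], [0, 0, 7], [0, 0, 0]]'

```text
time: 8.35
eef_pos: [0.5663, -0.1554, 0.3634]
tcp_rot: [0.402, 0.915, -0.008, 0.001]
contact_force: [-0.0, 0.8, -3.3]
opening: 0.175
```

```bash
python3 - <<'E'
from h import *
need([.57,-.158,.32],26)
s=cam("scene"); t=cam('top')
cr=lambda im,x0,y0,x1,y1,k:cv2.resize(im[y0:y1,x0:x1],None,fx=k,fy=k,interpolation=cv2.INTER_LANCZOS4)
cv2.imwrite('pics/e5.png',cr(s['img'],225,70,305,170,6))
W=cloud(s); P=W.reshape(-1,3); st=get_state(); r=Ro.from_quat(st['tcp_rot']); L=r.inv().apply(P-st['eef_pos'])
m=(abs(L[:,1])<.06)&(abs(L[:,0])<.04)&(abs(L[:,2]-.08)<.05)&(P[:,2]>.11)
print(m.sum()); print(np.histogram(L[m,1],np.arange(-.05,.051,.005))[0])
E
```

```text
t 8.35 pos [ 0.5663 -0.1554  0.3634] shift [ 0.0037 -0.0026 -0.0434] twist [  0.85  -0.42 -16.56] F [-0.   0.8 -3.3] M [ 0.05 -0.02 -0.04] q6 -1.175 open 0.175
884
[  0   0   0   0   0   3   4   1   0   0   0   4 143 573 155   1   0   0
   0   0]
```

View pics/e5.png

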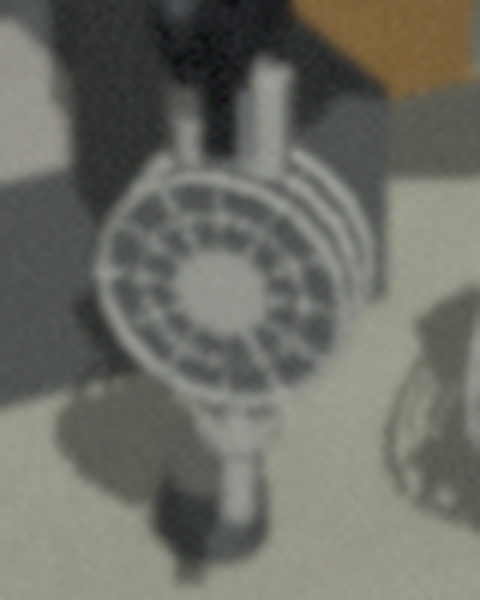

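move_arm --linear '[[0.003, 0.013, 0.006], [0.003, 0.013, 0.006], [0.003, 0.013, 0.006], [0.003, 0.013, 0.006], [0.003, 0.013, 0.006], [0.003, 0.013, 0.006], [0.003, 0.013, 0.006], [0.003, 0.013, 0.006], [0.003, 0.013, 0.006], [0.003, 0.013, 0.006], [0.003, 0.013, 0.006], [0.003, 0.013, 0.006], [0.003, 0.013, 0.006], [0.003, 0.013, 0.006], [0.003, 0.013, 0.006], [0.003, 0.013, 0.006], [0.003, 0.013, 0.006], [0.003, 0.013, 0.006], [0.003, 0.013, 0.006], [0.003, 0.013, 0.006]]' --twist '[[0, 0, -7], [0, 0, -7], [0, 0, -7], [0, 0, -7], [0, 0, -7], [0, 0, -7], [0, 0, -7], [0, 0, -7], [0, 0, -7], [0, 0, -7], [0, 0, -7], [0, 0, -7], [0, 0, -7], [0, 0, -7], [0, 0, -7], [0, 0, -7], [0, 0, -7], [0, 0, -7], [0, 0, -7], [0, 0, -7]]'

```text
time: 10.12
eef_pos: [0.626, 0.1147, 0.4717]
tcp_rot: [0.995, -0.099, -0.004, -0.015]
contact_force: [0.8, -0.6, -3.7]
opening: 0.176
```

```bash
cat > look.py <<'E'
from h import *
import sys
need([.56,.1515,.32],float(sys.argv[2]))
ims=[];ds=[]
for i in range(4):
    s=cam("scene"); ims.append(s['img'].astype(float)); ds.append(s['depth'])
im=np.mean(ims,0); st=get_state(); c=proj(s,st['eef_pos']+np.array([0,0,-.07]))[0].astype(int); print(c)
x0,y0=max(c[0]-55,0),max(c[1]-65,0); a=im[y0:y0+130,x0:x0+110]; d=np.median(ds,0)[y0:y0+130,x0:x0+110]
g=np.clip((d-np.percentile(d[d>0],2))/.12,0,1)*255
out=np.hstack([a,cv2.cvtColor(g.astype(np.float32),cv2.COLOR_GRAY2BGR)])
cv2.imwrite(sys.argv[1],cv2.resize(out,None,fx=3.6,fy=3.6,interpolation=cv2.INTER_CUBIC))
E
python3 look.py pics/f1.png 5
```

```text
t 10.12 pos [0.626  0.1147 0.4717] shift [-0.066   0.0368 -0.1517] twist [ -0.95  -1.9  106.32] F [ 0.8 -0.6 -3.7] M [-0.06 -0.08 -0.03] q6 1.781 open 0.176
[299 137][ WARN:0@7.186] global loadsave.cpp:1063 imwrite_ Unsupported depth image for selected encoder is fallbacked to CV_8U.
```

View pics/f1.png

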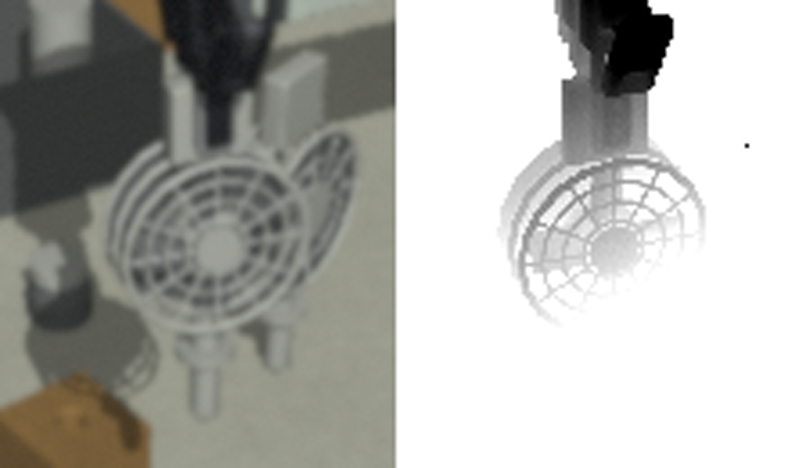

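```bash
python3 - <<'E'
from h import *
im=np.mean([cam('scene')['img'].astype(float) for _ in range(6)],0)[:,:,:].clip(0,255).astype(np.uint8)
cv2.imwrite('pics/f2.png',cv2.resize(im[105:170,268:348],None,fx=9,fy=9,interpolation=cv2.INTER_CUBIC))
s=cam('scene'); P=cloud(s).reshape(-1,3); st=get_state(); L=Ro.from_quat(st['tcp_rot']).inv().apply(P-st['eef_pos'])
zc=-.011+.077+.011
r=np.hypot(L[:,0],L[:,2]-.077-.011)
for a,b in((0,.012),(.012,.022),(.022,.032),(.032,.042),(.042,.05)):
    m=(r>a)&(r<b)&(abs(L[:,1])<.06); print(a,b,np.histogram(L[m,1],np.arange(-.05,.051,.005))[0])
E
```

```text
0 0.012 [ 0  0  0  0  0 21 27  8 15 10  0  0  1  0  0  0  0  0  0  0]
0.012 0.022 [ 0  0  0  0  0 55 48  9 13 14  0  0  7 10  0  0  0  0  0  0]
0.022 0.032 [ 0  0  0  0  0 76 81 19 32 33  5  0 27 19  0  0  0  0  0  0]
0.032 0.042 [  0   0   0   0   0  79 114  30  45  76  16  13  86  43   0   0   0   0
   0   0]
0.042 0.05 [ 0  0  0  0  0 38 70 28 43 27  4  2 55 45  0  0  0  0  0  0]
```

View pics/f2.png

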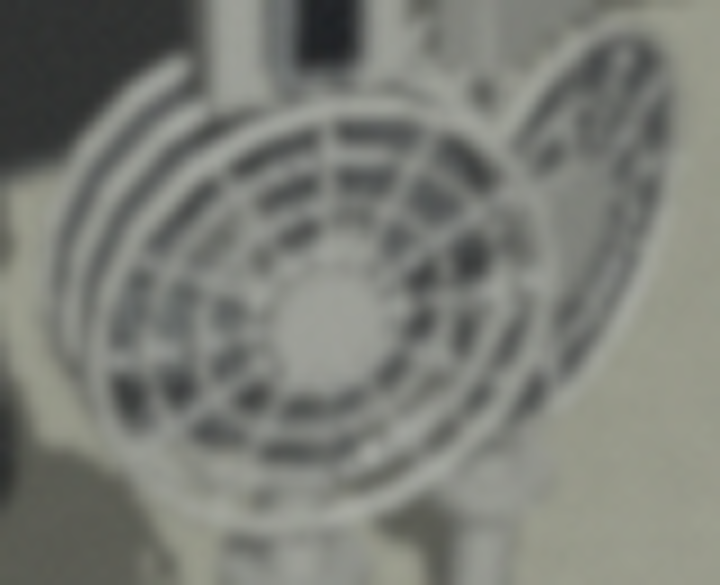

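move_arm --linear '[[-0.004, 0.002, -0.006], [-0.004, 0.002, -0.006], [-0.004, 0.002, -0.006], [-0.004, 0.002, -0.006], [-0.004, 0.002, -0.006], [-0.004, 0.002, -0.006], [-0.004, 0.002, -0.006], [-0.004, 0.002, -0.006], [-0.004, 0.002, -0.006], [-0.004, 0.002, -0.006], [-0.004, 0.002, -0.006], [-0.004, 0.002, -0.006], [-0.004, 0.002, -0.006], [-0.004, 0.002, -0.006], [-0.004, 0.002, -0.006], [-0.004, 0.002, -0.006], [0, 0, 0]]' --twist '[[-0.5, -1, 6.6], [-0.5, -1, 6.6], [0, 0, 6.6], [0, 0, 6.6], [0, 0, 6.6], [0, 0, 6.6], [0, 0, 6.6], [0, 0, 6.6], [0, 0, 6.6], [0, 0, 6.6], [0, 0, 6.6], [0, 0, 6.6], [0, 0, 6.6], [0, 0, 6.6], [0, 0, 6.6], [0, 0, 6.6], [0, 0, 0]]'

```text
time: 12.08
eef_pos: [0.5577, 0.1413, 0.3723]
tcp_rot: [0.643, 0.766, 0.004, -0.017]
contact_force: [0.3, 0.3, -3.5]
opening: 0.181
```

```bash
python3 -c "
from h import *
need([.5604,.1515,.34],4.7)"
```

```text
t 12.08 pos [0.5577 0.1413 0.3723] shift [ 0.0027  0.0102 -0.0323] twist [-1.63 -1.08 -5.25] F [ 0.3  0.3 -3.5] M [-0.01 -0.04  0.01] q6 -0.116 open 0.181
```

move_arm --linear '[[0.003, 0.01, -0.01], [0, 0, -0.01], [0, 0, -0.01], [0, 0, 0], [0, 0, 0]]' --twist '[[-1.6, -1.1, -5.2], [0, 0, 0], [0, 0, 0], [0, 0, 0], [0, 0, 0]]'

```text
time: 12.5
eef_pos: [0.5613, 0.1498, 0.3419]
tcp_rot: [0.681, 0.732, 0.001, 0.001]
contact_force: [0.2, 0.1, -1.9]
opening: 0.178
```

```bash
python3 -c "
from h import *
need([.5604,.1515,.34],4.7)"
```

```text
t 12.5 pos [0.5613 0.1498 0.3419] shift [-0.0009  0.0017 -0.0019] twist [0.01 0.15 0.53] F [ 0.2  0.1 -1.9] M [ 0.01  0.01 -0.  ] q6 0.014 open 0.178
```

move_arm --linear '[[-0.001, 0.002, -0.012], [0, 0, -0.012], [0, 0, -0.012], [0, 0, 0], [0, 0, 0]]' --twist '[[0, 0.1, 0.5], [0, 0, 0], [0, 0, 0], [0, 0, 0], [0, 0, 0]]'

```text
time: 12.92
eef_pos: [0.5605, 0.1506, 0.3025]
tcp_rot: [0.678, 0.735, 0.0, 0.0]
contact_force: [-0.5, -0.6, -3.0]
opening: 0.18
```

```bash
python3 - <<'E'
from h import *
need([.5604,.1515,.30],4.7)
im=np.mean([cam('scene')['img'].astype(float) for _ in range(4)],0).clip(0,255).astype(np.uint8)
tt=np.mean([cam('top')['img'].astype(float) for _ in range(2)],0).clip(0,255).astype(np.uint8)
cv2.imwrite('pics/g1.png',cv2.resize(im[170:280,270:380],None,fx=5,fy=5,interpolation=cv2.INTER_CUBIC))
cv2.imwrite('pics/g2.png',cv2.resize(tt[170:310,150:290],None,fx=4,fy=4,interpolation=cv2.INTER_CUBIC))
st=get_state(); s=cam('scene'); T=Ro.from_quat(st['tcp_rot']).as_matrix()
for z in(-.196,-.148):
    p=st['eef_pos']-T@np.array([0,0,z]) ; p=st['eef_pos']+T@np.array([0,0,-z]); print(z,p,(proj(s,p)[0]-[270,170])*5)
print((proj(s,[.5604,.1515,.08])[0]-[270,170])*5)
E
```

```text
t 12.92 pos [0.5605 0.1506 0.3025] shift [-0.0001  0.0009 -0.0025] twist [0.   0.03 0.06] F [-0.5 -0.6 -3. ] M [ 0.02 -0.01 -0.07] q6 0.007 open 0.18
-0.196 [0.56168976 0.15078903 0.10825992] [282.27776941 356.55310899]
-0.148 [0.5615263  0.15078291 0.15625964] [288.9509023  282.40809373]
[281.66797914 398.41648613]
```

View pics/g1.png

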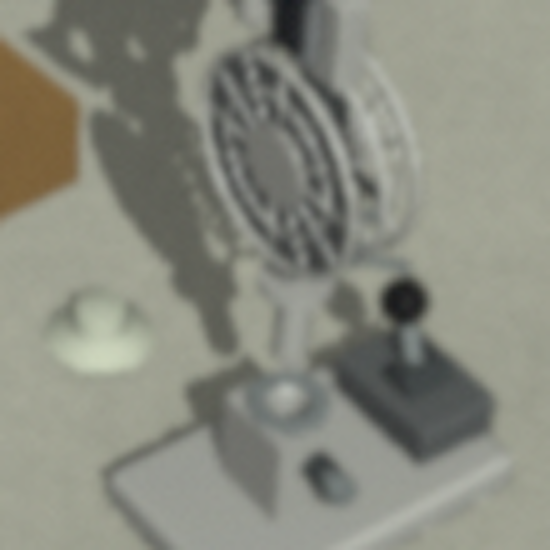

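View pics/g2.png

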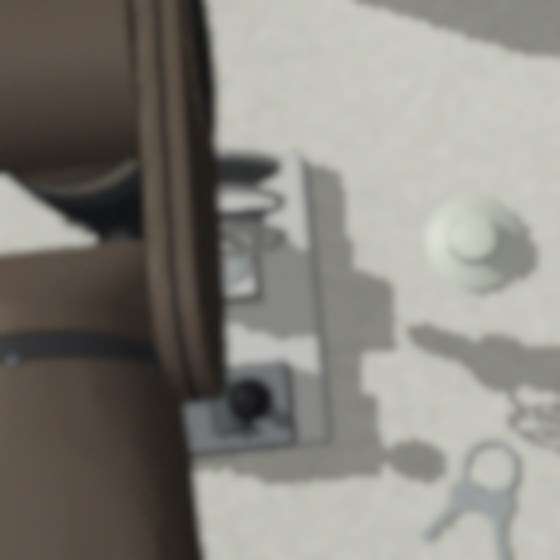

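move_arm --linear '[[0, 0.001, -0.01], [0, 0, -0.008], [0, 0, -0.006], [0, 0, -0.005], [0, 0, 0]]' --twist '[[0, 0, 0], [0, 0, 0], [0, 0, 0], [0, 0, 0], [0, 0, 0]]'

```text
time: 13.68
eef_pos: [0.561, 0.152, 0.273]
tcp_rot: [0.678, 0.735, 0.002, 0.002]
contact_force: [0.3, -0.9, -3.9]
opening: 0.176
```

```bash
python3 -c "
from h import *
need([.5604,.1515,.26],4.7)"
```

```text
t 13.68 pos [0.561 0.152 0.273] shift [-0.0006 -0.0005 -0.013 ] twist [-0.02  0.28  0.04] F [ 0.3 -0.9 -3.9] M [ 0.02  0.01 -0.  ] q6 0.009 open 0.176
```

move_arm --linear '[[-0.0005, -0.0005, -0.004], [0, 0, -0.004], [0, 0, -0.004], [0, 0, -0.002], [0, 0, 0]]' --twist '[[0, 0.3, 0], [0, 0, 0], [0, 0, 0], [0, 0, 0], [0, 0, 0]]'

```text
time: 14.1
eef_pos: [0.5603, 0.1514, 0.2566]
tcp_rot: [0.678, 0.735, -0.001, -0.001]
contact_force: [0.8, -0.8, -3.2]
opening: 0.174
```

```bash
python3 -c "
from h import *
need([.5604,.1515,.25],4.7)"
```

```text
t 14.1 pos [0.5603 0.1514 0.2566] shift [ 0.0001  0.0001 -0.0066] twist [-0.02 -0.13  0.04] F [ 0.8 -0.8 -3.2] M [0.01 0.06 0.02] q6 0.008 open 0.174
```

move_arm --linear '[[0, 0, -0.003], [0, 0, -0.003], [0, 0, 0]]' --twist '[[0, 0, 0], [0, 0, 0], [0, 0, 0]]'

```text
time: 14.35
eef_pos: [0.5607, 0.1514, 0.2509]
tcp_rot: [0.678, 0.735, -0.0, -0.0]
contact_force: [-0.0, -0.3, -3.2]
opening: 0.179
```

```bash
python3 -c "
from h import *
need([.5604,.1515,.228],4.7)"
```

```text
t 14.35 pos [0.5607 0.1514 0.2509] shift [-0.0003  0.0001 -0.0229] twist [-0.02 -0.04  0.04] F [-0.  -0.3 -3.2] M [-0.07  0.01 -0.02] q6 0.008 open 0.179
```

move_arm --linear '[[0, 0, -0.003], [0, 0, -0.003], [0, 0, 0]]' --twist '[[0, 0, 0], [0, 0, 0], [0, 0, 0]]'

```text
time: 14.6
eef_pos: [0.5609, 0.1515, 0.2474]
tcp_rot: [0.678, 0.735, -0.0, -0.0]
contact_force: [-0.4, -0.3, -3.6]
opening: 0.177
```

```bash
python3 -c "
from h import *
need([.5604,.1515,.228],4.7)"
```

```text
t 14.6 pos [0.5609 0.1515 0.2474] shift [-0.0005 -0.     -0.0194] twist [-0.   -0.01  0.01] F [-0.4 -0.3 -3.6] M [-0.12  0.26  0.07] q6 0.007 open 0.177
```

move_arm --linear '[[0, 0, -0.004], [0, 0, -0.004], [0, 0, 0]]' --twist '[[0, 0, 0], [0, 0, 0], [0, 0, 0]]'

```text
time: 14.85
eef_pos: [0.5609, 0.1516, 0.2442]
tcp_rot: [0.677, 0.736, -0.0, 0.0]
contact_force: [-0.6, -0.3, -6.5]
opening: 0.178
```

```bash
python3 -c "
from h import *
need([.5604,.1515,.228],4.7)"
```

```text
t 14.85 pos [0.5609 0.1516 0.2442] shift [-0.0005 -0.0001 -0.0162] twist [ 0.02  0.01 -0.02] F [-0.6 -0.3 -6.5] M [-0.07  0.2   0.03] q6 0.007 open 0.178
```

move_arm --linear '[[0, 0, -0.005], [0, 0, -0.005]]' --twist '[[0, 0, 0], [0, 0, 0]]'

```text
time: 15.02
eef_pos: [0.5615, 0.1517, 0.2389]
tcp_rot: [0.677, 0.736, 0.0, 0.001]
contact_force: [-4.0, -1.1, 9.5]
opening: 0.176
```

```bash
python3 -c "
from h import *
need([.5604,.1515,.228],4.7)"
```

```text
t 15.02 pos [0.5615 0.1517 0.2389] shift [-0.0011 -0.0002 -0.0109] twist [ 0.04  0.12 -0.05] F [-4.  -1.1  9.5] M [-0.15  1.49 -0.01] q6 0.007 open 0.176
```

move_arm --linear '[[-0.001, 0, -0.004], [-0.0005, 0, -0.004]]' --twist '[[0, 0.1, 0], [0, 0, 0]]'

```text
time: 15.18
eef_pos: [0.561, 0.1517, 0.2358]
tcp_rot: [0.677, 0.736, 0.001, 0.002]
contact_force: [-3.9, -1.2, 8.7]
opening: 0.175
```

```bash
python3 -c "
from h import *
need([.5604,.1515,.228],4.7)"
```

```text
t 15.18 pos [0.561  0.1517 0.2358] shift [-0.0006 -0.0002 -0.0078] twist [ 0.05  0.2  -0.06] F [-3.9 -1.2  8.7] M [-0.24  1.24  0.03] q6 0.007 open 0.175
```

move_arm --linear '[[-0.001, 0, -0.004], [-0.0005, 0, -0.004]]' --twist '[[0, 0.2, 0], [0, 0.1, 0]]'

```text
time: 15.35
eef_pos: [0.561, 0.1517, 0.2333]
tcp_rot: [0.677, 0.736, 0.001, 0.002]
contact_force: [-3.9, -0.7, 7.5]
opening: 0.178
```

```bash
python3 -c "
from h import *
need([.5604,.1515,.228],4.7)"
```

```text
t 15.35 pos [0.561  0.1517 0.2333] shift [-0.0006 -0.0002 -0.0053] twist [ 0.07  0.19 -0.08] F [-3.9 -0.7  7.5] M [-0.23  1.15 -0.02] q6 0.007 open 0.178
```

move_arm --linear '[[-0.001, 0, -0.004], [-0.0005, 0, -0.004]]' --twist '[[0, 0.2, 0], [0, 0.1, 0]]'

```text
time: 15.52
eef_pos: [0.561, 0.1517, 0.2309]
tcp_rot: [0.677, 0.736, 0.001, 0.002]
contact_force: [-4.0, -0.8, 10.4]
opening: 0.179
```

```bash
python3 -c "
from h import *
need([.5604,.1515,.228],4.7)"
```

```text
t 15.52 pos [0.561  0.1517 0.2309] shift [-0.0006 -0.0002 -0.0029] twist [ 0.08  0.18 -0.09] F [-4.  -0.8 10.4] M [-0.24  1.22 -0.03] q6 0.007 open 0.179
```

Near home now. I'll use single rows so I can watch for the force rising.

move_arm --linear '[[-0.0005, 0, -0.004]]' --twist '[[0, 0.1, 0]]'

```text
time: 15.6
eef_pos: [0.561, 0.1517, 0.2296]
tcp_rot: [0.677, 0.736, 0.001, 0.002]
contact_force: [-3.8, -0.9, 9.6]
opening: 0.182
```

move_arm --linear '[[-0.0005, 0, -0.004]]' --twist '[[0, 0.1, 0]]'

```text
time: 15.68
eef_pos: [0.5611, 0.1518, 0.2283]
tcp_rot: [0.677, 0.736, 0.0, 0.002]
contact_force: [-5.3, -1.5, 19.1]
opening: 0.176
```

move_arm --linear '[[-0.0005, 0, -0.004]]' --twist '[[0, 0.1, 0]]'

```text
time: 15.77
eef_pos: [0.5613, 0.1517, 0.2283]
tcp_rot: [0.677, 0.736, 0.0, 0.002]
contact_force: [-6.5, -1.6, 17.0]
opening: 0.176
```

move_arm --linear '[[-0.0005, 0, -0.005]]' --twist '[[0, 0.1, 0]]'

```text
time: 15.85
eef_pos: [0.5614, 0.1518, 0.2283]
tcp_rot: [0.677, 0.736, 0.0, 0.002]
contact_force: [-7.3, -0.8, 19.6]
opening: 0.178
```

move_arm --linear '[[-0.001, 0, -0.006], [-0.001, 0, -0.006], [-0.001, 0, -0.006], [-0.001, 0, -0.006]]' --twist '[[0, 0.1, 0], [0, 0.1, 0], [0, 0.1, 0], [0, 0.1, 0]]'

```text
time: 16.18
eef_pos: [0.5611, 0.1518, 0.2283]
tcp_rot: [0.677, 0.736, 0.001, 0.003]
contact_force: [-6.7, -1.4, 18.5]
opening: 0.181
```

```bash
python3 - <<'E'
from h import *
need([.5604,.1515,.228],4.7)
im=np.mean([cam('scene')['img'].astype(float) for _ in range(4)],0).clip(0,255).astype(np.uint8)
need([.5604,.1515,.228],4.7)
cv2.imwrite('pics/g3.png',cv2.resize(im[190:290,270:380],None,fx=6,fy=6,interpolation=cv2.INTER_CUBIC))
E
```

```text
t 16.18 pos [0.5611 0.1518 0.2283] shift [-0.0007 -0.0003 -0.0003] twist [ 0.15  0.36 -0.13] F [-6.7 -1.4 18.5] M [-0.19  2.13  0.01] q6 0.008 open 0.181
t 16.38 pos [0.5611 0.1518 0.2283] shift [-0.0007 -0.0003 -0.0003] twist [ 0.14  0.36 -0.13] F [-6.3 -1.9 17.9] M [-0.22  2.17  0.  ] q6 0.008 open 0.18
```

View pics/g3.png

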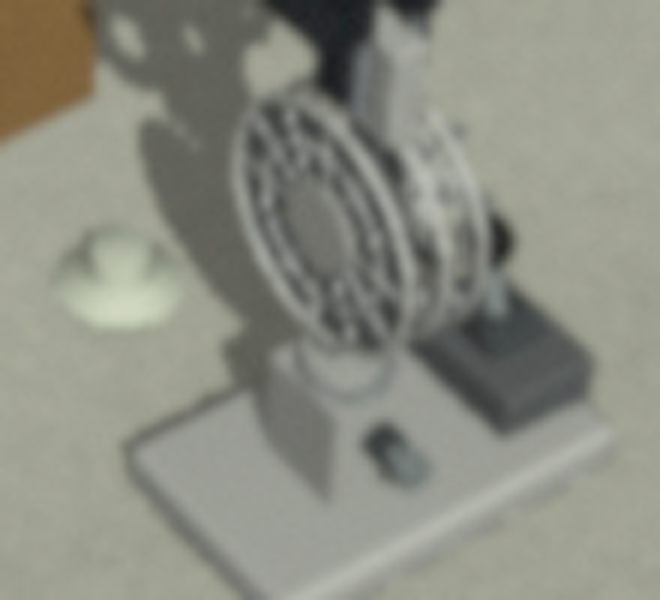

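move_arm --linear '[[-0.001, 0, -0.008]]' --twist '[[0, 0.2, 0]]'

```text
time: 16.47
eef_pos: [0.5614, 0.1518, 0.2283]
tcp_rot: [0.677, 0.736, 0.001, 0.003]
contact_force: [-10.3, -1.5, 30.5]
opening: 0.183
```

move_arm --linear '[[-0.001, 0, -0.008], [-0.001, 0, -0.008], [-0.001, 0, -0.008]]' --twist '[[0, 0.2, 0], [0, 0.2, 0], [0, 0.2, 0]]'

```text
time: 16.72
eef_pos: [0.5615, 0.1519, 0.2283]
tcp_rot: [0.677, 0.736, 0.0, 0.003]
contact_force: [-9.5, -2.7, 23.8]
opening: 0.177
```

move_arm --linear '[[0, 0, -0.002], [0, 0, -0.001]]' --twist '[[0, 0, 0], [0, 0, 0]]'

```text
time: 16.88
eef_pos: [0.5608, 0.152, 0.2284]
tcp_rot: [0.677, 0.736, -0.0, 0.002]
contact_force: [-1.6, 1.1, 1.7]
opening: 0.174
```

move_arm --linear '[[0, 0, 0], [0, 0, 0], [0, 0, 0], [0, 0, 0], [0, 0, 0], [0, 0, 0]]' --twist '[[0, 0, 0], [0, 0, 0], [0, 0, 0], [0, 0, 0], [0, 0, 0], [0, 0, 0]]' --grip 0.6

```text
time: 17.38
eef_pos: [0.5636, 0.152, 0.2264]
tcp_rot: [0.677, 0.736, 0.003, 0.005]
contact_force: [0.0, -0.9, 0.2]
opening: 0.599
```

```bash
python3 - <<'E'
from h import *
need([.5604,.1515,.228],4.7)
E
```

```text
t 17.38 pos [0.5636 0.152  0.2264] shift [-0.0032 -0.0005  0.0016] twist [ 0.13  0.71 -0.12] F [ 0.  -0.9  0.2] M [-0.04  0.01 -0.05] q6 0.008 open 0.599
```

move_arm --linear '[[-0.002, -0.0005, 0.008], [-0.001, 0, 0.01], [0, 0, 0.02], [0, 0, 0.03], [0, 0, 0.03], [0, 0, 0.03], [0, 0, 0.02], [0, 0, 0]]' --twist '[[0, 0.4, 0], [0, 0.3, 0], [0, 0, 0], [0, 0, 0], [0, 0, 0], [0, 0, 0], [0, 0, 0], [0, 0, 0]]'

```text
time: 18.05
eef_pos: [0.5575, 0.1511, 0.3843]
tcp_rot: [0.677, 0.736, -0.002, -0.001]
contact_force: [0.3, -0.3, 1.3]
opening: 0.599
```

```bash
python3 - <<'E'
from h import *
need([.4775,.0865,.37],4.7)
im=np.mean([cam('scene')['img'].astype(float) for _ in range(2)],0).clip(0,255).astype(np.uint8)
cv2.imwrite('pics/g4.png',cv2.resize(im[150:290,260:390],None,fx=4,fy=4,interpolation=cv2.INTER_CUBIC))
S=cloud(cam('scene')); 
m=(S[...,2]>.24)&(S[...,2]<.275)&(abs(S[...,0]-.56)<.06)&(abs(S[...,1]-.15)<.06); print(S[m][:,2].max() if m.any() else None, m.sum(), S[m].mean(0))
E
```

```text
t 18.05 pos [0.5575 0.1511 0.3843] shift [-0.08   -0.0646 -0.0143] twist [ 0.13 -0.2  -0.11] F [ 0.3 -0.3  1.3] M [0.01 0.01 0.03] q6 0.006 open 0.599
0.26261868183472054 214 [0.56233111 0.15604528 0.25368428]
```

View pics/g4.png

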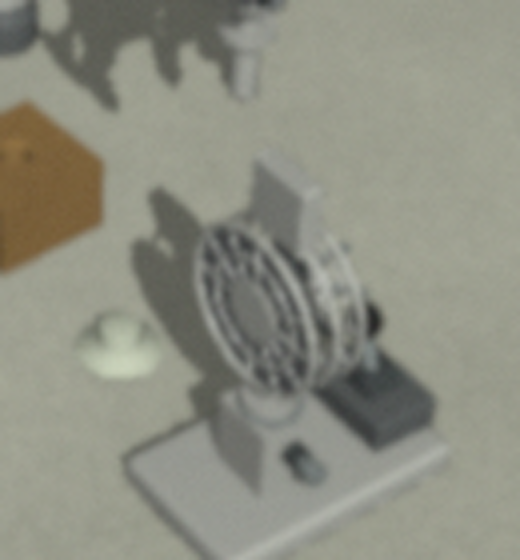

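move_arm --linear '[[-0.02, -0.016, 0], [-0.02, -0.016, 0], [-0.02, -0.016, 0], [-0.02, -0.016, 0], [0, 0, -0.03], [0, 0, -0.03], [0, 0, -0.03], [0, 0, -0.03], [0, 0, -0.03], [0, 0, 0], [0, 0, 0]]' --twist '[[0, 0, 0], [0, 0, 0], [0, 0, 0], [0, 0, 0], [0, 0, 0], [0, 0, 0], [0, 0, 0], [0, 0, 0], [0, 0, 0], [0, 0, 0], [0, 0, 0]]' --grip 0

```text
time: 19.12
eef_pos: [0.4584, 0.0843, 0.1937]
tcp_rot: [0.677, 0.736, -0.021, -0.021]
contact_force: [-0.4, 0.3, 0.6]
opening: -0.0
```

```bash
python3 - <<'E'
from h import *
need([.4775,.0865,.087],4.7)
E
```

```text
t 19.12 pos [0.4584 0.0843 0.1937] shift [ 0.0191  0.0022 -0.1067] twist [ 0.17 -3.36 -0.1 ] F [-0.4  0.3  0.6] M [-0.02 -0.08  0.  ] q6 -0.115 open -0.0
```

move_arm --linear '[[0.01, 0.001, -0.005], [0.008, 0.001, -0.015], [0, 0, -0.015], [0, 0, -0.015], [0, 0, -0.015], [0, 0, 0]]' --twist '[[0, -1.8, 0], [0, -1.6, 0], [0, 0, 0], [0, 0, 0], [0, 0, 0], [0, 0, 0]]'

```text
time: 19.62
eef_pos: [0.4796, 0.0866, 0.132]
tcp_rot: [0.677, 0.736, 0.002, 0.004]
contact_force: [-0.5, -0.3, -0.3]
opening: 0.006
```

```bash
python3 - <<'E'
from h import *
need([.4775,.0865,.087],4.7)
im=cam('scene')['img']
cv2.imwrite('pics/g5.png',cv2.resize(im[150:290,260:400],None,fx=4,fy=4,interpolation=cv2.INTER_CUBIC))
E
```

```text
t 19.62 pos [0.4796 0.0866 0.132 ] shift [-0.0021 -0.0001 -0.045 ] twist [ 0.18  0.45 -0.12] F [-0.5 -0.3 -0.3] M [0.04 0.04 0.01] q6 -0.111 open 0.006
```

View pics/g5.png

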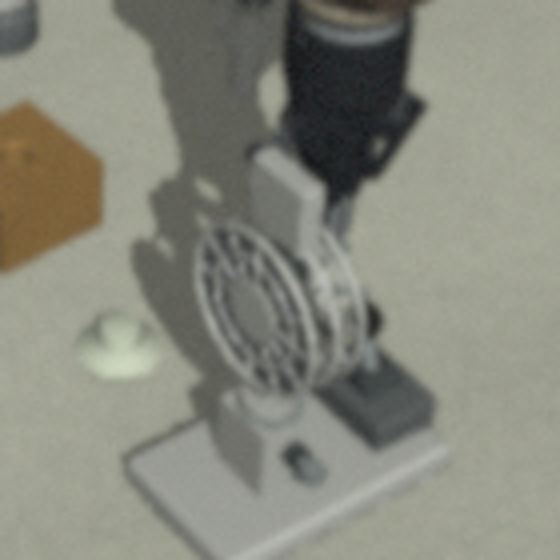

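move_arm --linear '[[-0.003, -0.001, -0.012], [-0.001, 0, -0.012], [0, 0, -0.012], [0, 0, -0.004], [0, 0, 0]]' --twist '[[0, 0.4, 0], [0, 0, 0], [0, 0, 0], [0, 0, 0], [0, 0, 0]]'

```text
time: 20.08
eef_pos: [0.4812, 0.0854, 0.0986]
tcp_rot: [0.677, 0.736, 0.004, 0.007]
contact_force: [-0.7, -0.8, 1.0]
opening: -0.001
```

```bash
python3 - <<'E'
from h import *
need([.4775,.0865,.087],4.7)
im=cam('scene')['img'];t=cam('top')['img']
cv2.imwrite('pics/g6.png',np.hstack([cv2.resize(m,None,fx=4,fy=4,interpolation=cv2.INTER_CUBIC) for m in(im[170:270,300:400],t[195:295,165:265])]))
E
```

```text
t 20.08 pos [0.4812 0.0854 0.0986] shift [-0.0037  0.0011 -0.0116] twist [ 0.21  0.84 -0.15] F [-0.7 -0.8  1. ] M [0.01 0.01 0.03] q6 -0.113 open -0.001
```

View pics/g6.png

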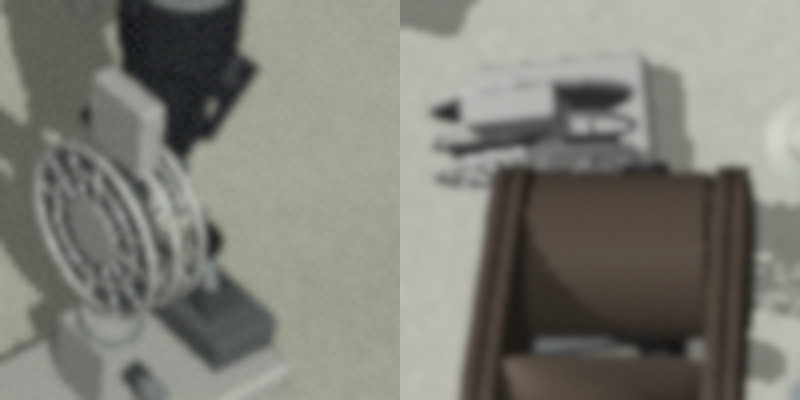

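move_arm --linear '[[-0.006, 0, -0.006], [-0.001, 0, -0.006], [0, 0, 0]]' --twist '[[0.2, 0.8, 0], [0, 0, 0], [0, 0, 0]]'

```text
time: 20.43
eef_pos: [0.4756, 0.0854, 0.0888]
tcp_rot: [0.677, 0.736, 0.002, 0.002]
contact_force: [-0.8, -0.6, 0.0]
opening: -0.005
```

```bash
python3 - <<'E'
from h import *
need([.4755,.1265,.087],4.7)
E
```

```text
t 20.43 pos [0.4756 0.0854 0.0888] shift [-0.0001  0.0411 -0.0018] twist [-0.    0.29 -0.16] F [-0.8 -0.6  0. ] M [-0.    0.02  0.01] q6 -0.118 open -0.005
```

Now I push towards base +y.

move_arm --linear '[[-0.001, 0.008, -0.001], [-0.001, 0.008, 0], [-0.001, 0.008, 0], [-0.001, 0.008, 0], [-0.001, 0.008, 0]]' --twist '[[0, 0.2, 0], [0, 0, 0], [0, 0, 0], [0, 0, 0], [0, 0, 0]]'

```text
time: 20.85
eef_pos: [0.4718, 0.1269, 0.0892]
tcp_rot: [0.677, 0.736, 0.001, 0.003]
contact_force: [0.5, -1.6, 1.3]
opening: 0.002
```

```bash
python3 - <<'E'
from h import *
need([.4735,.1415,.088],4.7)
E
```

```text
t 20.85 pos [0.4718 0.1269 0.0892] shift [ 0.0017  0.0146 -0.0012] twist [ 0.18  0.29 -0.1 ] F [ 0.5 -1.6  1.3] M [-0.36 -0.09 -0.03] q6 -0.025 open 0.002
```

move_arm --linear '[[0, 0.007, 0], [0, 0.006, 0]]' --twist '[[0.2, 0.3, 0], [0, 0, 0]]'

```text
time: 21.02
eef_pos: [0.4711, 0.142, 0.0892]
tcp_rot: [0.676, 0.737, -0.001, -0.001]
contact_force: [0.1, -2.6, -1.6]
opening: 0.003
```

```bash
python3 - <<'E'
from h import *
need([.4735,.1415,.088],4.7)
im=cam('scene')['img']
cv2.imwrite('pics/g7.png',cv2.resize(im[170:270,290:400],None,fx=5,fy=5,interpolation=cv2.INTER_CUBIC))
E
```

```text
t 21.02 pos [0.4711 0.142  0.0892] shift [ 0.0024 -0.0005 -0.0012] twist [-0.01 -0.1  -0.2 ] F [ 0.1 -2.6 -1.6] M [-0.39  0.03  0.01] q6 0.0 open 0.003
```

View pics/g7.png

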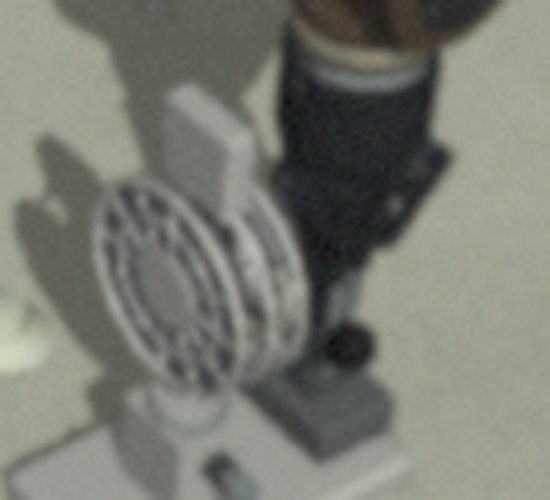

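move_arm --linear '[[0, 0.004, 0]]' --twist '[[0, 0, 0]]'

```text
time: 21.15
eef_pos: [0.4711, 0.1441, 0.0891]
tcp_rot: [0.674, 0.739, -0.004, 0.002]
contact_force: [-0.6, -29.1, 4.3]
opening: 0.001
```

move_arm --linear '[[0, 0.003, 0]]' --twist '[[0, 0, 0]]'

```text
time: 21.23
eef_pos: [0.4712, 0.1437, 0.0892]
tcp_rot: [0.672, 0.74, -0.008, 0.006]
contact_force: [0.1, -17.1, 2.9]
opening: -0.0
```

The end stop is reached, with the lateral force jumping to about 29 N. Backing off and retreating.

move_arm --linear '[[0, -0.01, 0], [0, -0.015, 0], [0, -0.015, 0], [0, -0.015, 0.005], [0, -0.005, 0.02], [0, 0, 0.03], [0, 0, 0.03], [0, 0, 0.03], [0, 0, 0.03], [0, 0, 0.03], [0, -0.03, 0.03], [0, -0.03, 0.02], [0, -0.03, 0], [0, -0.03, 0], [0, -0.03, 0], [0, -0.03, 0], [0, 0, 0]]' --twist '[[0, 0, 0], [0, 0, 0], [0, 0, 0], [0, 0, 0], [0, 0, 0], [0, 0, 0], [0, 0, 0], [0, 0, 0], [0, 0, 0], [0, 0, 0], [0, 0, 0], [0, 0, 0], [0, 0, 0], [0, 0, 0], [0, 0, 0], [0, 0, 0], [0, 0, 0]]'

```text
time: 22.65
eef_pos: [0.4647, -0.0989, 0.3221]
tcp_rot: [0.671, 0.742, -0.001, -0.0]
contact_force: [-0.4, 0.4, 0.1]
opening: 0.004
```

```bash
python3 - <<'E'
from h import *
need([.4735,.1415,.088],4.7)
s=cam('scene'); t=cam('top')
cv2.imwrite('pics/h1.png',np.hstack([cv2.resize(m,None,fx=4,fy=4,interpolation=cv2.INTER_CUBIC) for m in(s['img'][170:300,290:390],t['img'][175:305,165:265])]))
cv2.imwrite('pics/h2.png',t['img']); cv2.imwrite('pics/h3.png',s['img'])
P=cloud(t).reshape(-1,3); Q=cloud(s).reshape(-1,3)
o=np.array([.5604,.1515]); a=np.deg2rad(4.7); R=np.array([[np.cos(a),np.sin(a)],[-np.sin(a),np.cos(a)]])
for n,W in(('T',P),('S',Q)):
    b=(W[:,:2]-o)@R.T
    m=(abs(b[:,0]+85)<1e9)&(b[:,0]<-.06)&(b[:,0]>-.11)&(abs(b[:,1])<.05)&(W[:,2]>.07)&(W[:,2]<.12); print(n,'ball base xy',b[m].mean(0) if m.any() else None, W[m,2].max() if m.any() else None,m.sum())
    m=(abs(b[:,0])<.03)&(abs(b[:,1])<.04)&(W[:,2]>.235)&(W[:,2]<.27)
    if m.sum()>5: print('handle top',np.median(W[m,2]),cv2.minAreaRect((b[m&(W[:,2]>.248)]*1000).astype(np.float32)))
E
```

```text
t 22.65 pos [ 0.4647 -0.0989  0.3221] shift [ 0.0088  0.2404 -0.2341] twist [ 0.06 -0.09 -1.04] F [-0.4  0.4  0.1] M [ 0.01  0.02 -0.02] q6 -0.523 open 0.004
T ball base xy [-0.0854772   0.02040796] 0.10127458660239486 108
handle top 0.2557158318660859 ((0.07709121704101562, -0.6010265350341797), (16.273902893066406, 46.14528274536133), 0.3884236812591553)
S ball base xy [-0.083008    0.02692467] 0.10418100735983149 92
handle top 0.2541650640066459 ((-0.1437225341796875, 0.858795166015625), (48.14772415161133, 18.64412498474121), 88.09358978271484)
```

View pics/h1.png

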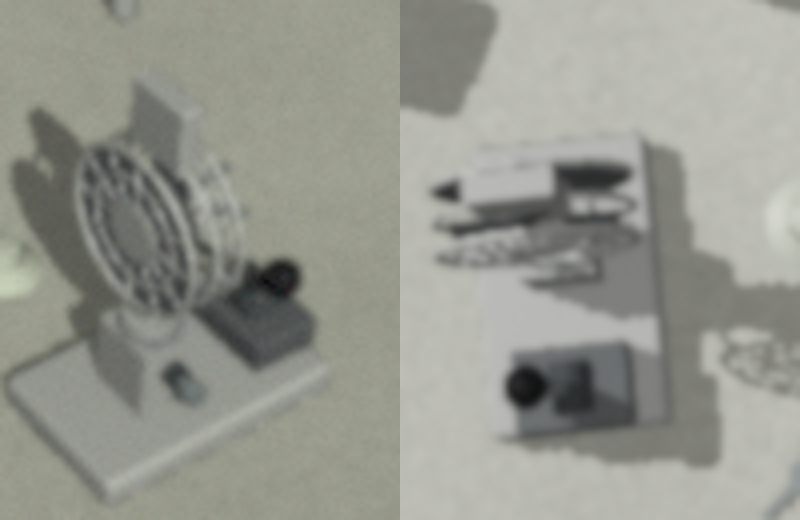

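View pics/h2.png

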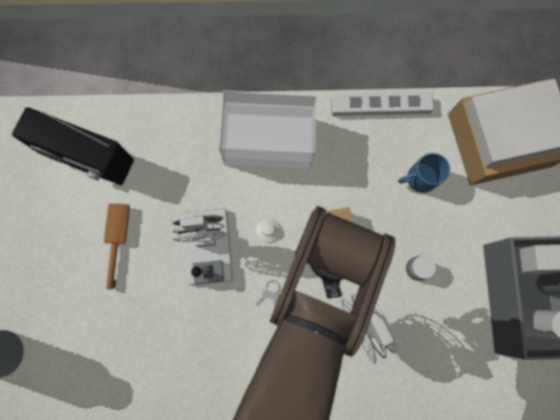

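```bash
python3 -c "
from plant import *
print(sign_off())"
```

```text
the job is handed in; nothing more can be done
None
```

The fan head is in the base with the collar pressed onto the steel ring, and the switch is on. I handed the job in at about 23 s; no verdict was reported.

**What I did**
- I gripped the smaller fan by its handle, lifted it out of the block and turned it to see both faces.
- I slid the stem down the bore. Past the plunger the wrist read about 8–10 N, then jumped to 17–19 N when the collar met the ring.
- I pressed a little more, let go, and pushed the lever over to its end stop, which read about 29 N sideways. Then I backed well clear.

**Last checks**
- **Fan position:** the handle is centred over the bore within about 1 mm in both cameras and turned about 0.4° from the base's axis in the top one.
- **Fan height:** the handle top reads 255.7 mm where 258 mm is expected. The same camera read 2.6 mm low before the lift, so this fits a fan that is fully home.
- **Switch:** the ball is 20 mm towards +y by the top camera and 27 mm by the scene camera. The two disagree by 6.5 mm, but both mean on.
- **Bystanders:** none looks moved in the final top picture; I did not measure them.

**Less certain**
- **Which face is the grille:** I judged it by looks. The open wire face with the small hub is turned to the switch end, and the solid face with the larger hub to the other.
- **Force on the ring:** I could not read it directly. The wrist briefly read 30.5 N while pressing. Adding the fan's weight, the ring may have seen up to about 34 N at worst, and less by whatever the plunger's friction took.

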